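Stand up the finish sample and light it with the inspection torch

TASK

Stand the wooden finish sample upright on one of its short ends on the low wooden block where it lies, and let go of it; then draw the inspection torch out of its tool rack, turn it to roughly level and hold it in the air shining at the middle of a broad face of the sample, fairly square on, with the lens some 10 to 20 cm away. Finish while still holding the torch there steadily, touching neither the sample nor anything else with it, and leave the other things on the bench and in the rack where they are.

Things in the scene. Friction and masses are not known exactly. Their poses are not given: they have to be found in the camera images.
- panel: finish sample: a plain pale wooden board, 120 x 60 x 20 mm, about 0.1 kg, at first lying flat on the riser. Origin at its middle; x along the 120 mm length, y along the 60 mm width, z square to the two broad faces
- torch: inspection torch: aluminium cylinder 165 mm long, about 0.16 kg, with a 34 mm thick head over the first 32 mm at the lens end, then a 28 mm thick barrel with black rings to the tail, which has a small black button. It stands head down, tail up, loosely in one of the rack's three holes. Origin at the centre of the lens face; z runs from the lens towards the tail, so it shines along -z
- riser: sturdy flat wooden block fixed to the bench, 200 x 200 x 70 mm tall, origin at the centre of its underside; its flat top is 70 mm above the bench
- rack: wooden tool rack (a drilled bar) fixed to the bench, 80 x 250 x 60 mm tall (x, y, z), origin at the centre of its underside, z up; three round holes 38 mm wide and 45 mm deep (floors 15 mm above the bench) at y = -80, 0 and +80 mm; the torch stands in one, the brush and scraper in the others. The bench surface is at height 0
- brush: dome brush with pale turned handle and brass ferrule, 34 mm thick at the foot, 118 mm tall, bristles up, in another hole of the rack; origin at the centre of its underside; leave alone
- scraper: scraper standing blade up in the remaining hole: dark wooden handle 34 mm thick and 60 mm tall, blade 34 mm wide, 114 mm tall in all; origin at the centre of its underside; leave alone
- jar: amber glass jar, 60 mm diameter, 75 mm tall; origin at the centre of its underside; leave alone
- tin: flat round steel tin, 84 mm diameter, 30 mm tall; origin at the centre of its underside; leave alone
- sander: cork sanding block, 100 x 60 mm, 50 mm tall with its wooden grip; origin at the centre of its underside; leave alone
- tape: roll of paper tape lying flat, 90 mm diameter, 25 mm tall; origin at the centre of its underside; leave alone
- flask: blue plastic bottle with a black cap, 64 mm diameter, 150 mm tall; origin at the centre of its underside; leave alone

How it is judged (in metres and radians):
On the way, in this order (a step that is already met when the one before it is completed fails the run):
1. the sample stands upright on a short end on the riser, let go ((angle between panel's own x axis and vertical below 0.1 rad or angle between panel's own x axis and vertical above 3.0416 rad) and height (world z) of panel between 0.124 and 0.137 m and contact force between panel and the arm below 0.1 N and contact force between panel and the fingers below 0.1 N and linear speed of panel below 0.02 m/s), for 0.3 s.
2. the torch is drawn clear of the rack, gripped (z of torch in the frame of rack above 0.07 m and contact force between torch and the fingers above 1 N and contact force between torch and rack below 0.1 N), for 0.2 s.
At the end, for the whole second after the job is handed in: Sample on a short end on the riser (within 0.1 rad of vertical), still, untouched. Torch gripped (over 1 N), still, touching nothing else, lens over 100 mm above the bench, within 0.53 rad of level and 0.8 rad of square on; sample's middle within 35 mm of the beam axis each way, 80 to 260 mm ahead (all of step 1 and angle between torch's own z axis and vertical between 1.04 and 2.1 rad and height (world z) of torch above 0.1 m and contact force between torch and the fingers above 1 N and contact force between torch and rack below 0.1 N and contact force between torch and panel below 0.1 N and contact force between torch and brush below 0.1 N and contact force between torch and scraper below 0.1 N and contact force between torch and jar below 0.1 N and contact force between torch and tin below 0.1 N and contact force between torch and sander below 0.1 N and contact force between torch and tape below 0.1 N and contact force between torch and flask below 0.1 N and contact force between torch and riser below 0.1 N and linear speed of torch below 0.03 m/s and x of panel in the frame of torch between -0.035 and 0.035 m and y of panel in the frame of torch between -0.035 and 0.035 m and z of panel in the frame of torch between -0.26 and -0.08 m and angle between the z axis of torch and the z axis of panel, either way round below 0.8 rad); the arm keeps its last pose, push and grip.
It fails at once if another thing on the bench or in the rack is disturbed (moved over 30 mm) (distance of any of brush, scraper, jar, tin, sander, tape, flask from where it was at the start of the episode above 0.03 m).
It also fails if it takes over 64 s, if anything falls off the work surface, if the arm or the gripper's body presses on something with over 40 N, if the wrist force passes 120 N, or if a joint passes its speed limit or range.

ROBOT

A 6-joint arm with a two-finger parallel gripper is mounted at the origin on the work surface. World frame = base frame: x ahead of the robot, y to its left, z up, the work surface at z = 0. Lengths are in m, angles in degrees, forces in N, time in s.
With the tool pointing down it reaches from about 0.3 to 0.75 m from the base axis. Payload 8.5 kg.
Tool frame: the origin (TCP) lies midway between the tips of the shut fingers; the grasp point (between the pads) lies 19 mm behind it; z points along the fingers, y is the line along which they close (so a half turn about z gives the same grasp; the last joint's range is limited). The gripper opens to 85 mm and grips with 20 to 120 N. Pads are 22 mm wide; open, the fingers measure 114 mm over their backs; the gripper's body (76 mm by 85 mm) begins 54 mm behind the grasp point. The pads swing forward as they close: fully open they stand 13 mm farther back than shut.
Start: joints at [-82.523, 21.807, 74.336, -0, 83.858, -12.336], TCP at [0.186, -0.517, 0.231] pointing down, gripper open.
Joint ranges: [-178.18, 178.18], [-50.72, 133.34], [12.68, 142.11], [-81.47, 261.47], [9.98, 163.14], [-165.26, 165.26]. Speed limits (degrees/s): [136.94, 136.94, 180, 180, 180, 180].

INTERFACE

Orientations are given as a 3x3 rotation matrix whose columns are the frame's x, y, z axes.
In Python, from rig import env gives the robot as it stands. The module is installed in compiled form; this text tells all that it offers.
- The arm moves only by the tool jog_arm, never from a script. Its argument "targets" is a list of rows, each a list of 6 numbers: the shift along the tool's x, y, z in cm, then the turn, a rotation vector about the tool's x, y, z in degrees. A call has 1 to 8 rows; each row is the pose to reach, as a shift and turn from the pose commanded when the call began, along the tool's axes at that moment; what a row does not reach only later rows make up. A row lasts 1/12 s, in which the tool goes at most 41.7 mm and 7.16 degrees, less where a joint would pass 70% of its speed; a pose out of reach is approached as far as the arm can. A call with a gripper value outside its range is refused whole. "hand" is the opening, from 0 (shut) to 1 (fully open), set as the call begins (left out, the last holds). The fingers move at their own pace and stop on an object; "newtons" is the grip in N (left out, the last holds). Time passes only in rows, so rows that repeat a pose let the fingers close. It gives the time, the measured TCP pose, the force, the opening and the grip force at its end, in the units of the state.
- env.observe(): the state, without advancing time (a new reading comes with each control period).
- env.get_image(name): name is "scene" or "top"; returns a dict with "frame" (420x560x3 uint8, red, green, blue), "depth" (420x560 float32, m along the optical axis (not along the pixel's ray), 0 where there is no reading), "fovy" (degrees; the focal length in pixels is half the picture's height over the tangent of half this angle, whatever the lens; pixels are square), "cx", "cy" (the principal point, pixels), "cam_to_world" (4x4, takes a point from camera to world coordinates). Camera axes: x right, y down, z forward; pixel columns grow to the right and rows downward; lengths in m; the calibration is good to about 2 mm. A picture is of the moment at which its call begins.
- env.close_job(): hands the job in; it is judged then, once.
Trained networks look in the newest picture that a camera, given by its name, has taken for a name from the list of things; names that differ only in an ending like _2 or _b are one class to them, and where a whole thing is asked for, a point or a joint stands for the part that bears it (a point fixed in the world has none). Each returns a list of dicts, best first, with "score" (0 to 1); they miss things now and then, are a little off and sometimes report something else, mostly with a low value. They report only what shows in the picture. A call takes as long as a camera call.
- env.regions_of(camera, target): "pixels" (420x560 bool, what is visible of it) and "point" ([row, column] in pixels, amid what is visible of it).
The state is a dict: "time_s": time; "q": joint angles; "qvel": joint speeds; "joint_efforts": joint torques, N m; "position": TCP position; "tool_rot": TCP orientation; "ft_force": force on the tool from outside, world axes, zero at the start; "wrist_torque": the same for the moment, N m; "grip_width": finger opening in m; "gripper_force": force on a finger pad.
Only numpy, scipy, OpenCV 4.12 (cv2) and the standard library are available. Lean on these libraries where they do the work, as an engineer would, in place of code of your own. Each camera call takes 0.05 s, during which the arm holds its last target. There are 200 camera calls.

## Working session

There is one attempt and no reset: what is moved stays moved. The work goes in short steps, Python scripts to look and compute and a tool call to move; the robot and the scene stay as the last step left them, time stands still between calls to the robot, and variables do not carry over. Pictures are saved under pics/ and viewed, at most 10 in all, crops included, and the job is handed in when it is done.

Besides the shell and the picture viewer there is one more tool, called as name([rows], argument=value, ...), one row to a line, values as JSON. jog_arm: Moves the arm, as the interface text tells. Its arguments: {"type":"object","properties":{"targets":{"type":"array","items":{"type":"array","items":{"type":"number"}}},"hand":{"type":"number"},"newtons":{"type":"number"}},"required":["targets"]}

```bash
mkdir -p pics; cat > h.py <<'E'
import numpy as np, cv2
from rig import env
def grab(n):
    return env.get_image(n)
def cloud(im):
    d=im["depth"];H,W=d.shape
    f=H/2/np.tan(np.radians(im["fovy"])/2)
    v,u=np.mgrid[:H,:W]
    p=np.stack([(u-im["cx"])/f*d,(v-im["cy"])/f*d,d],-1)
    T=np.array(im["cam_to_world"]);return p@T[:3,:3].T+T[:3,3]
E
python3 - <<'E'
from h import *
ims={}
for n in("scene","top"):
    im=grab(n);P=cloud(im);cv2.imwrite(f"pics/{n}0.png",im["frame"][...,::-1])
    print(n,np.round(np.array(im["cam_to_world"]),3).tolist(),im["fovy"])
    for t in["panel","torch","riser","rack","brush","scraper","jar","tin","sander","tape","flask"]:
        for r in env.regions_of(n,t)[:2]:
            m=r["pixels"]&(im["depth"]>0)
            if m.sum()<5: continue
            Q=P[m];top=Q[Q[:,2]>np.percentile(Q[:,2],97)-.006]
            rect=cv2.minAreaRect((top[:,:2]*1000).astype(np.float32))
            print(t,round(r["score"],2),[int(x) for x in r["point"]],m.sum(),"z",np.round(np.percentile(Q[:,2],[2,97]),3),"top rect mm",np.round(rect[0],0),np.round(rect[1],0),round(rect[2],1))
E
```

```text
scene [[-0.536, 0.563, -0.629, 1.2], [0.844, 0.371, -0.387, 0.429], [0.015, -0.738, -0.674, 0.79], [0.0, 0.0, 0.0, 1.0]] 56.910896242799154
panel 0.77 [186, 255] 771 z [0.069 0.091] top rect mm [488. -99.] [ 64. 123.] 80.1
torch 0.78 [265, 370] 629 z [-0.001  0.182] top rect mm [611. 309.] [27. 26.] 23.8
rack 0.87 [273, 343] 3457 z [0.001 0.061] top rect mm [596. 230.] [250.  83.] 78.7
brush 0.51 [236, 315] 341 z [0.052 0.133] top rect mm [581. 153.] [26. 25.] 8.2
scraper 0.57 [259, 340] 262 z [0.059 0.127] top rect mm [596. 231.] [32.  3.] 62.1
scraper 0.27 [213, 331] 478 z [-0.002  0.026] top rect mm [386. 104.] [89. 87.] 36.7
jar 0.75 [270, 248] 725 z [0.007 0.076] top rect mm [724.  36.] [52. 48.] 35.1
tin 0.85 [225, 155] 700 z [0.004 0.032] top rect mm [ 732. -271.] [84. 81.] 5.0
sander 0.74 [239, 408] 763 z [0.004 0.051] top rect mm [392. 333.] [80. 30.] 16.9
tape 0.72 [203, 334] 394 z [0.002 0.026] top rect mm [387. 105.] [86. 86.] 49.1
flask 0.72 [248, 189] 1119 z [0.006 0.149] top rect mm [765. -99.] [26. 26.] 38.9
top [[0.017, -0.977, 0.212, 0.365], [-1.0, -0.016, 0.006, 0.
[... 203 characters left out ...]
2] top rect mm [607. 310.] [26. 26.] 73.2
riser 0.76 [250, 351] 7291 z [0.055 0.072] top rect mm [ 493. -122.] [199. 199.] 76.1
rack 0.97 [207, 183] 3549 z [0.014 0.062] top rect mm [591. 232.] [251.  80.] 78.6
brush 0.86 [202, 210] 319 z [0.046 0.134] top rect mm [575. 152.] [25. 26.] 46.4
scraper 0.49 [198, 176] 276 z [0.045 0.128] top rect mm [591. 230.] [30.  2.] 57.8
jar 0.87 [145, 272] 727 z [-0.001  0.076] top rect mm [718.  36.] [51. 51.] 43.3
sander 0.78 [295, 129] 1437 z [0.003 0.051] top rect mm [385. 332.] [79. 30.] 17.2
tape 0.7 [301, 220] 481 z [-0.001  0.027] top rect mm [379. 105.] [88. 87.] 46.6
flask 0.83 [127, 333] 1065 z [0.001 0.15 ] top rect mm [760. -99.] [29. 27.] 1.1
```

```bash
cat >> h.py <<'E'
from scipy.spatial.transform import Rotation as Ro
def R(a,s,sg=1):
    a,s=np.radians([a,s]);z=np.array([np.cos(a)*np.sin(s),np.sin(a)*np.sin(s),np.cos(s)])
    y=sg*np.array([-np.sin(a),np.cos(a),0]);return np.c_[np.cross(y,z),y,z]
def go(p,Rt,p0=None,R0=None):
    o=env.observe()
    if p0 is None:p0=np.array(o["position"]);R0=np.array(o["tool_rot"])
    sh=R0.T@(np.array(p)-p0)*100;rv=Ro.from_matrix(R0.T@Rt).as_rotvec(degrees=True)
    print("t",round(o["time_s"],2),"row",np.round(sh,2).tolist(),np.round(rv,1).tolist())
E
python3 - <<'E'
from h import *
o=env.observe();print(o)
a=cv2.imread("pics/scene0.png");b=cv2.imread("pics/top0.png")
cv2.imwrite("pics/both.png",cv2.resize(np.vstack([a,b]),None,fx=.71,fy=.71))
az=-10.
for sg in(1,-1):
    Rt=R(az,135,sg);d=np.array([np.cos(np.radians(az)),np.sin(np.radians(az)),0])
    g=np.array([.485,-.0985,.085])-.042*d
    go(g+[0,0,0]-.10*Rt[:,2],Rt)
E
```

```text
{'time_s': 1.2, 'q': array([-8.25231948e+01,  2.18068315e+01,  7.43360411e+01, -7.80215605e-04,
        8.38592271e+01, -1.23371011e+01]), 'qvel': array([-0.11485559, -0.050454  ,  0.0143844 ,  0.04039837,  0.05174593,
        0.00723491]), 'joint_efforts': array([-8.37634907e-04, -4.48331881e+01, -2.31467932e+01, -2.36509450e-04,
        4.73357122e-04, -6.47988031e-06]), 'position': array([ 0.18641041, -0.51741828,  0.23131893]), 'tool_rot': array([[ 9.40798033e-01,  3.38967641e-01, -1.81924643e-05],
       [ 3.38967641e-01, -9.40798032e-01,  3.45713382e-05],
       [-5.39686962e-06, -3.86913036e-05, -9.99999999e-01]]), 'ft_force': array([0.12771642, 0.59436999, 0.29906424]), 'wrist_torque': array([0.00901436, 0.03117237, 0.03497472]), 'gripper_force': 0.0, 'grip_width': 0.0852902310133995}
t 1.2 row [32.51, -34.89, 7.56] [-58.1, -15.5, -140.2]
t 1.2 row [32.51, -34.89, 7.56] [-11.7, 44.0, 28.3]
```

View pics/both.png

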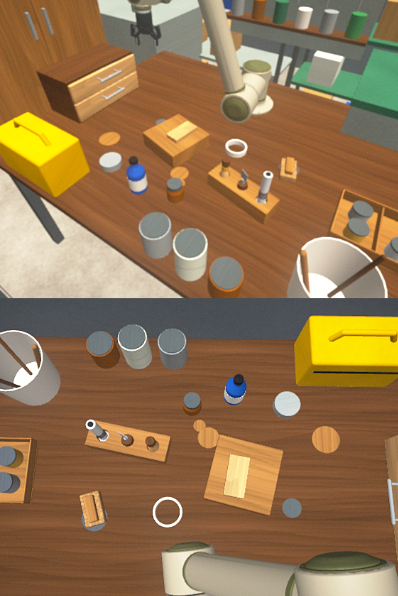

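jog_arm([
  [32.5,-34.9,4,-11.7,44,28.3],
  [32.5,-34.9,4,-11.7,44,28.3],
  [32.5,-34.9,4,-11.7,44,28.3],
  [32.5,-34.9,4,-11.7,44,28.3],
  [32.5,-34.9,4,-11.7,44,28.3],
  [32.5,-34.9,4,-11.7,44,28.3],
  [32.5,-34.9,4,-11.7,44,28.3],
  [32.5,-34.9,4,-11.7,44,28.3],
], hand=1, newtons=60)

```text
time_s: 1.87
position: [0.3168, -0.2101, 0.2029]
tool_rot: [[0.692, -0.181, 0.699], [-0.129, -0.984, -0.126], [0.71, -0.003, -0.704]]
ft_force: [0.6, 0.0, 0.7]
grip_width: 0.0855
gripper_force: 0.0
```

```bash
cat > a.py <<'E'
from h import *
az=-10.
Rt=R(az,135,-1);d=np.array([np.cos(np.radians(az)),np.sin(np.radians(az)),0])
g=np.array([.485,-.0985,.081])-.045*d
print(g,env.observe()["q"].round(1),env.observe()["position"])
go(g-.08*Rt[:,2],Rt);go(g,Rt)
E
python3 a.py
```

```text
[ 0.44068365 -0.09068583  0.081     ] [-84.   -4.5 128.5  55.2  56.1 -16.1] [ 0.31678542 -0.21007594  0.20288756]
t 1.87 row [-1.59, -13.92, 7.73] [0.2, -0.3, -0.4]
t 1.87 row [-1.62, -13.94, 15.73] [0.2, -0.3, -0.4]
```

jog_arm([
  [-1.6,-13.9,7.7,0.2,-0.3,-0.4],
  [-1.6,-13.9,7.7,0.2,-0.3,-0.4],
  [-1.6,-13.9,7.7,0.2,-0.3,-0.4],
  [-1.6,-13.9,7.7,0.2,-0.3,-0.4],
  [-1.6,-13.9,7.7,0.2,-0.3,-0.4],
  [-1.6,-13.9,7.7,0.2,-0.3,-0.4],
  [-1.6,-13.9,7.7,0.2,-0.3,-0.4],
  [-1.6,-13.9,7.7,0.2,-0.3,-0.4],
])

```text
time_s: 2.53
position: [0.384, -0.0833, 0.1383]
tool_rot: [[0.7, -0.167, 0.694], [-0.116, -0.986, -0.119], [0.705, 0.003, -0.71]]
ft_force: [0.8, -0.4, 0.3]
grip_width: 0.0856
gripper_force: 0.0
```

```bash
python3 a.py
```

```text
[ 0.44068365 -0.09068583  0.081     ] [-48.    5.5 138.2  93.4  25.9 -33.2] [ 0.38404496 -0.08334722  0.13827493]
t 2.53 row [-0.01, -0.26, 0.08] [-0.2, 0.2, 0.4]
t 2.53 row [0.02, -0.24, 8.08] [-0.2, 0.2, 0.4]
```

```bash
sed -i 's/135/148/' a.py; python3 a.py
```

```text
[ 0.44068365 -0.09068583  0.081     ] [-48.    5.5 138.2  93.4  25.9 -33.2] [ 0.38404496 -0.08334722  0.13827493]
t 2.53 row [1.79, -0.25, 0.28] [-0.1, -12.8, 0.4]
t 2.53 row [0.02, -0.24, 8.08] [-0.1, -12.8, 0.4]
```

jog_arm([
  [1.8,-0.25,0.3,-0.1,-12.8,0.4],
  [1.8,-0.25,0.3,-0.1,-12.8,0.4],
  [1.8,-0.25,0.3,-0.1,-12.8,0.4],
  [1.0,-0.25,4.0,-0.1,-12.8,0.4],
  [-0.3,-0.25,8.4,-0.1,-12.8,0.4],
  [-0.3,-0.25,8.4,-0.1,-12.8,0.4],
  [-0.3,-0.25,8.4,-0.1,-12.8,0.4],
  [-0.3,-0.25,8.4,-0.1,-12.8,0.4],
])

```text
time_s: 3.2
position: [0.4402, -0.0909, 0.0757]
tool_rot: [[0.836, -0.174, 0.52], [-0.149, -0.985, -0.091], [0.528, -0.001, -0.849]]
ft_force: [-0.4, 0.3, -0.3]
grip_width: 0.0854
gripper_force: 0.0
```

```bash
python3 a.py;python3 - <<'E'
from h import *
for n in("scene","top"):
    cv2.imwrite(f"pics/{n}1.png",grab(n)["frame"][...,::-1])
a=cv2.imread("pics/scene1.png")[80:280,130:430];b=cv2.imread("pics/top1.png")[150:350,200:500]
cv2.imwrite("pics/b1.png",cv2.resize(np.vstack([a,b]),None,fx=1.5,fy=1.5))
E
```

```text
[ 0.44068365 -0.09068583  0.081     ] [-34.4  18.5 125.9  64.6  14.1   5. ] [ 0.44015638 -0.09092771  0.07570718]
t 3.2 row [0.3, -0.04, -8.42] [-0.1, 0.1, -0.1]
t 3.2 row [0.32, -0.03, -0.42] [-0.1, 0.1, -0.1]
```

View pics/b1.png

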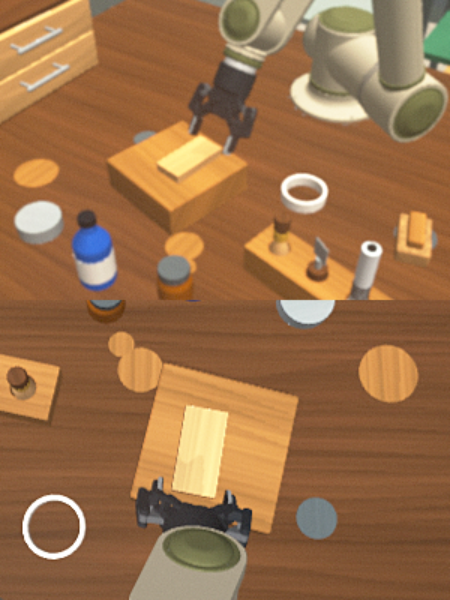

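jog_arm([
  [0,0,0,0,0,0],
  [0,0,0,0,0,0],
  [0,0,0,0,0,0],
  [0,0,0,0,0,0],
  [0,0,0,0,0,0],
  [0,0,0,0,0,0],
], hand=0, newtons=60)

```text
time_s: 3.8
position: [0.4401, -0.0902, 0.0774]
tool_rot: [[0.834, -0.175, 0.523], [-0.148, -0.985, -0.093], [0.531, 0.001, -0.847]]
ft_force: [-7.9, -1.0, 14.7]
grip_width: 0.0583
gripper_force: 60.4
```

```bash
cat > b.py <<'E'
from h import *
import sys
# panel pose in tool frame at grasp
Rg=np.array([[0.834,-0.175,0.523],[-0.148,-0.985,-0.093],[0.531,0.001,-0.847]]);pg=np.array([.4401,-.0902,.0774])
t=np.radians(-9.7);Rp=np.array([[np.cos(t),-np.sin(t),0],[np.sin(t),np.cos(t),0],[0,0,1]])
cp=Rg.T@(np.array([.485,-.0985,.0805])-pg);Rpt=Rg.T@Rp
def target(c,normal_az):
    n=np.radians(normal_az);z=np.array([np.cos(n),np.sin(n),0]);x=np.array([0,0,-1.]);P=np.c_[x,np.cross(z,x),z]
    Rt=P@Rpt.T;return np.array(c)-Rt@cp,Rt
if __name__=="__main__":
    print(env.observe()["q"].round(1),env.observe()["position"])
    for n in(-9.7,30,75):
        for z in(.20,.134):
            p,Rt=target([.49,-.11,z],n);print(n,z,p.round(3),Rt[:,2].round(2));go(p,Rt)
E
python3 b.py
```

```text
[-34.3  18.2 126.   64.7  13.9   5. ] [ 0.4400576  -0.09019834  0.07737829]
-9.7 0.2 [ 0.487 -0.109  0.246] [-0.84  0.14 -0.53]
t 3.8 row [13.13, 1.03, -11.62] [-0.5, -90.0, -0.3]
-9.7 0.134 [ 0.487 -0.109  0.18 ] [-0.84  0.14 -0.53]
t 3.8 row [9.63, 1.02, -6.03] [-0.5, -90.0, -0.3]
30 0.2 [ 0.487 -0.111  0.246] [-0.73 -0.43 -0.53]
t 3.8 row [13.16, 1.24, -11.61] [-10.3, -85.8, -43.1]
30 0.134 [ 0.487 -0.111  0.18 ] [-0.73 -0.43 -0.53]
t 3.8 row [9.66, 1.24, -6.01] [-10.3, -85.8, -43.1]
75 0.2 [ 0.489 -0.113  0.246] [-0.22 -0.82 -0.53]
t 3.8 row [13.32, 1.39, -11.51] [-21.0, -71.3, -90.4]
75 0.134 [ 0.489 -0.113  0.18 ] [-0.22 -0.82 -0.53]
t 3.8 row [9.82, 1.39, -5.91] [-21.0, -71.3, -90.4]
```

jog_arm([
  [2,0,-3.4,0,0,0],
  [5,0,-8.5,0,-5,0],
  [7.5,0,-12.7,0,-12,0],
  [7.5,0,-12.7,0,-19,0],
  [7.5,0,-12.7,0,-26,0],
  [7.5,0,-12.7,0,-33,0],
  [7.5,0,-12.7,0,-33,0],
  [7.5,0,-12.7,0,-33,0],
])

```text
time_s: 4.47
position: [0.436, -0.0908, 0.2285]
tool_rot: [[0.983, -0.166, 0.084], [-0.166, -0.986, -0.003], [0.084, -0.011, -0.996]]
ft_force: [-0.8, -0.6, -0.7]
grip_width: 0.0581
gripper_force: 65.8
```

```bash
python3 b.py
```

```text
[-28.4   9.2  93.    2.2  73.4  70.7] [ 0.43595637 -0.09075421  0.22848694]
-9.7 0.2 [ 0.487 -0.109  0.246] [-0.84  0.14 -0.53]
t 4.47 row [5.47, 0.92, -1.27] [-0.9, -62.7, 0.6]
-9.7 0.134 [ 0.487 -0.109  0.18 ] [-0.84  0.14 -0.53]
t 4.47 row [4.91, 0.99, 5.3] [-0.9, -62.7, 0.6]
30 0.2 [ 0.487 -0.111  0.246] [-0.73 -0.43 -0.53]
t 4.47 row [5.5, 1.13, -1.27] [-19.5, -60.2, -36.7]
30 0.134 [ 0.487 -0.111  0.18 ] [-0.73 -0.43 -0.53]
t 4.47 row [4.94, 1.21, 5.3] [-19.5, -60.2, -36.7]
75 0.2 [ 0.489 -0.113  0.246] [-0.22 -0.82 -0.53]
t 4.47 row [5.68, 1.28, -1.26] [-40.2, -50.7, -78.6]
75 0.134 [ 0.489 -0.113  0.18 ] [-0.22 -0.82 -0.53]
t 4.47 row [5.13, 1.36, 5.32] [-40.2, -50.7, -78.6]
```

jog_arm([
  [5.7,1.3,-2.5,-40.2,-50.7,-78.6],
  [5.7,1.3,-2.5,-40.2,-50.7,-78.6],
  [5.7,1.3,-2.5,-40.2,-50.7,-78.6],
  [5.7,1.3,-2.5,-40.2,-50.7,-78.6],
  [5.7,1.3,-2.5,-40.2,-50.7,-78.6],
  [5.7,1.3,-2.5,-40.2,-50.7,-78.6],
  [5.7,1.3,-2.5,-40.2,-50.7,-78.6],
  [5.7,1.3,-2.5,-40.2,-50.7,-78.6],
])

```text
time_s: 5.13
position: [0.4883, -0.1119, 0.2536]
tool_rot: [[0.736, 0.612, -0.29], [0.455, -0.764, -0.458], [-0.501, 0.205, -0.84]]
ft_force: [0.1, 0.3, -0.8]
grip_width: 0.0578
gripper_force: 65.8
```

```bash
python3 b.py
```

```text
[-11.4  23.9  74.1 -30.5  94.2  44.2] [ 0.48832093 -0.11191228  0.25356935]
-9.7 0.2 [ 0.487 -0.109  0.246] [-0.84  0.14 -0.53]
t 5.13 row [0.44, -0.47, 0.56] [41.9, -30.5, 27.2]
-9.7 0.134 [ 0.487 -0.109  0.18 ] [-0.84  0.14 -0.53]
t 5.13 row [3.75, -1.83, 6.11] [41.9, -30.5, 27.2]
30 0.2 [ 0.487 -0.111  0.246] [-0.73 -0.43 -0.53]
t 5.13 row [0.34, -0.31, 0.66] [14.4, -27.9, -1.9]
30 0.134 [ 0.487 -0.111  0.18 ] [-0.73 -0.43 -0.53]
t 5.13 row [3.65, -1.67, 6.21] [14.4, -27.9, -1.9]
75 0.2 [ 0.489 -0.113  0.246] [-0.22 -0.82 -0.53]
t 5.13 row [0.38, -0.08, 0.7] [-17.5, -22.2, -33.9]
75 0.134 [ 0.489 -0.113  0.18 ] [-0.22 -0.82 -0.53]
t 5.13 row [3.69, -1.43, 6.25] [-17.5, -22.2, -33.9]
```

jog_arm([
  [0.4,-0.1,0.7,-17.5,-22.2,-33.9],
  [0.4,-0.1,0.7,-17.5,-22.2,-33.9],
  [0.4,-0.1,0.7,-17.5,-22.2,-33.9],
  [0.4,-0.1,0.7,-17.5,-22.2,-33.9],
  [0.4,-0.1,0.7,-17.5,-22.2,-33.9],
  [0.4,-0.1,0.7,-17.5,-22.2,-33.9],
  [0.4,-0.1,0.7,-17.5,-22.2,-33.9],
  [0.4,-0.1,0.7,-17.5,-22.2,-33.9],
])

```text
time_s: 5.8
position: [0.4884, -0.1119, 0.2447]
tool_rot: [[0.147, 0.965, -0.217], [0.515, -0.262, -0.816], [-0.845, 0.008, -0.535]]
ft_force: [-0.3, -1.0, -0.9]
grip_width: 0.058
gripper_force: 65.9
```

```bash
python3 b.py | tail -4; cat > meas.py <<'E'
from h import *
for n in("scene","top"):
    im=grab(n);P=cloud(im);cv2.imwrite(f"pics/{n}2.png",im["frame"][...,::-1])
    for r in env.regions_of(n,"panel")[:1]:
        m=r["pixels"]&(im["depth"]>0);Q=P[m];c=np.median(Q,0);Q=Q[np.linalg.norm(Q-c,axis=1)<.09]
        print(n,r["score"],m.sum(),np.percentile(Q,[2,50,98],axis=0).round(3).tolist())
        # dominant plane
        best=None;rng=np.random.default_rng(0)
        for _ in range(300):
            a=Q[rng.choice(len(Q),3,False)];k=np.cross(a[1]-a[0],a[2]-a[0]);k/=np.linalg.norm(k)+1e-9
            i=abs((Q-a[0])@k)<.0025
            if best is None or i.sum()>best.sum():best=i
        I=Q[best];u,s,vt=np.linalg.svd(I-I.mean(0),full_matrices=False)
        print(" plane n",vt[2].round(3),"inl",best.sum(),"mid",I.mean(0).round(3),"long",vt[0].round(3))
a=cv2.imread("pics/scene2.png")[80:280,130:430];b=cv2.imread("pics/top2.png")[150:350,200:500]
cv2.imwrite("pics/b2.png",cv2.resize(np.vstack([a,b]),None,fx=1.5,fy=1.5))
E
python3 meas.py
```

```text
75 0.2 [ 0.489 -0.113  0.246] [-0.22 -0.82 -0.53]
t 5.8 row [-0.12, 0.05, 0.02] [-0.1, -0.3, -0.2]
75 0.134 [ 0.489 -0.113  0.18 ] [-0.22 -0.82 -0.53]
t 5.8 row [5.45, -0.01, 3.56] [-0.1, -0.3, -0.2]
scene 0.74 560 [[0.468, -0.123, 0.14], [0.505, -0.102, 0.183], [0.524, -0.091, 0.226]]
 plane n [-0.259 -0.966  0.001] inl 435 mid [ 0.498 -0.1    0.18 ] long [ 0.11  -0.029  0.994]
top 0.79 538 [[0.461, -0.121, 0.175], [0.49, -0.105, 0.256], [0.517, -0.094, 0.259]]
 plane n [-0.013  0.01   1.   ] inl 345 mid [ 0.488 -0.108  0.257] long [-0.969  0.248 -0.015]
```

View pics/b2.png

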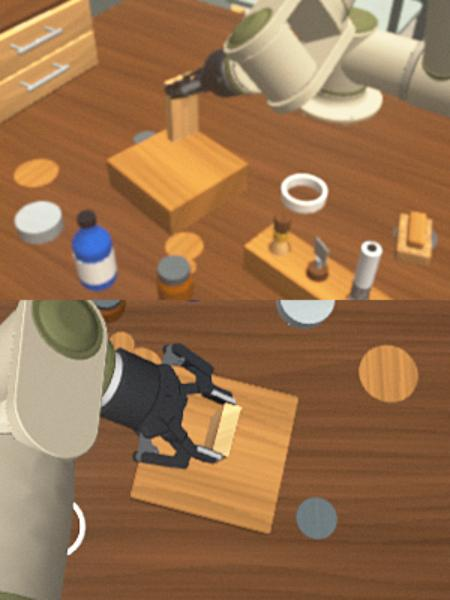

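jog_arm([
  [2.5,0,1.6,0,0,0],
  [4.7,0,3.0,0,0,0],
  [5.3,0,3.35,0,0,0],
  [5.3,0,3.35,0,0,0],
  [5.45,0,3.45,0,0,0],
  [5.55,0,3.5,0,0,0],
  [5.55,0,3.5,0,0,0],
  [5.55,0,3.5,0,0,0],
])

```text
time_s: 6.67
position: [0.4898, -0.1121, 0.18]
tool_rot: [[0.147, 0.965, -0.215], [0.515, -0.261, -0.817], [-0.845, 0.01, -0.535]]
ft_force: [0.4, -1.0, -0.6]
grip_width: 0.0578
gripper_force: 65.8
```

jog_arm([
  [0.08,0,0.05,0,0,0],
  [0.17,0,0.11,0,0,0],
  [0.25,0,0.16,0,0,0],
  [0.25,0,0.16,0,0,0],
])

```text
time_s: 7.0
position: [0.4898, -0.1125, 0.1779]
tool_rot: [[0.147, 0.965, -0.216], [0.512, -0.261, -0.818], [-0.846, 0.01, -0.533]]
ft_force: [-0.9, 1.4, 9.3]
grip_width: 0.0581
gripper_force: 66.6
```

jog_arm([
  [0,0,0,0,0,0],
  [0,0,0,0,0,0],
  [0,0,0,0,0,0],
  [0,0,0,0,0,0],
  [0,0,0,0,0,0],
  [0,0,0,0,0,0],
], hand=1)

```text
time_s: 7.5
position: [0.4896, -0.1122, 0.176]
tool_rot: [[0.146, 0.965, -0.216], [0.515, -0.261, -0.817], [-0.845, 0.008, -0.535]]
ft_force: [-1.1, -0.3, 0.1]
grip_width: 0.0854
gripper_force: 0.0
```

```bash
python3 meas.py
```

```text
scene 0.56 502 [[0.47, -0.123, 0.071], [0.506, -0.103, 0.114], [0.527, -0.092, 0.19]]
 plane n [ 0.245  0.97  -0.007] inl 348 mid [ 0.5   -0.1    0.109] long [ 0.147 -0.03   0.989]
top 0.74 605 [[0.461, -0.12, 0.106], [0.488, -0.104, 0.188], [0.52, -0.091, 0.192]]
 plane n [0.012 0.001 1.   ] inl 309 mid [ 0.492 -0.108  0.189] long [-0.966  0.257  0.012]
```

```bash
cat > c.py <<'E'
from h import *
Rt=R(10,140,-1);g=np.array([.609,.3095,.155])+.019*Rt[:,2]
if __name__=="__main__":
    print(env.observe()["q"].round(1),env.observe()["position"].round(3),g.round(3))
    for b in(.14,.10,.0):go(g-b*Rt[:,2],Rt)
E
python3 c.py
```

```text
[ -2.   32.9  87.7 -56.   83.6  32.9] [ 0.49  -0.112  0.176] [0.621 0.312 0.14 ]
t 7.7 row [15.59, -6.45, -38.09] [11.6, 85.7, 71.6]
t 7.7 row [18.78, -4.15, -37.37] [11.6, 85.7, 71.6]
t 7.7 row [26.75, 1.61, -35.55] [11.6, 85.7, 71.6]
```

jog_arm([
  [0,0,-2,0,0,0],
  [0,0,-5,0,0,0],
  [0,0,-9,0,0,0],
  [0,0,-13,0,0,0],
  [0,0,-15,0,0,0],
  [0,0,-15,0,0,0],
])

```text
time_s: 8.2
position: [0.5233, 0.0132, 0.2584]
tool_rot: [[0.148, 0.966, -0.211], [0.516, -0.257, -0.817], [-0.844, 0.012, -0.537]]
ft_force: [0.0, 0.0, -0.3]
grip_width: 0.0854
gripper_force: 0.0
```

```bash
python3 c.py; sed -i 's/2.png/3.png/g' meas.py; python3 meas.py
```

```text
[ 10.2  33.   70.9 -51.7 102.3  26.3] [0.523 0.013 0.258] [0.621 0.312 0.14 ]
t 8.2 row [15.63, -6.41, -22.72] [11.8, 85.4, 71.7]
t 8.2 row [18.82, -4.11, -21.97] [11.8, 85.4, 71.7]
t 8.2 row [26.8, 1.62, -20.11] [11.8, 85.4, 71.7]
scene 0.71 831 [[0.471, -0.124, 0.071], [0.506, -0.102, 0.139], [0.527, -0.092, 0.19]]
 plane n [-0.252 -0.968 -0.005] inl 560 mid [ 0.5   -0.1    0.133] long [ 0.025 -0.001 -1.   ]
top 0.74 535 [[0.461, -0.12, 0.107], [0.488, -0.103, 0.188], [0.52, -0.092, 0.192]]
 plane n [0.001 0.031 1.   ] inl 299 mid [ 0.491 -0.107  0.189] long [-0.968  0.253 -0.007]
```

View pics/b3.png

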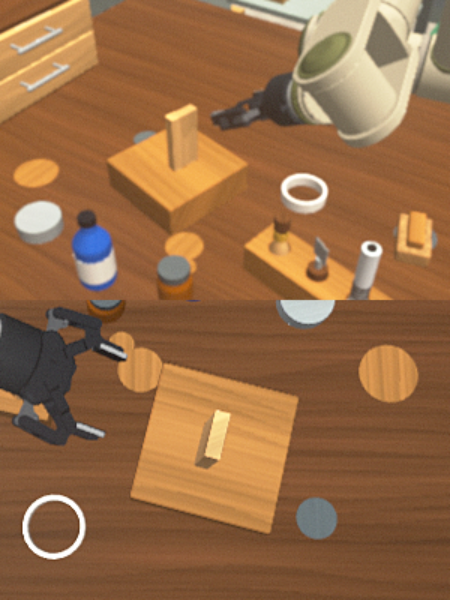

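jog_arm([
  [15.6,-6.4,-22.7,11.8,85.4,71.7],
  [15.6,-6.4,-22.7,11.8,85.4,71.7],
  [15.6,-6.4,-22.7,11.8,85.4,71.7],
  [15.6,-6.4,-22.7,11.8,85.4,71.7],
  [15.6,-6.4,-22.7,11.8,85.4,71.7],
  [15.6,-6.4,-22.7,11.8,85.4,71.7],
  [15.6,-6.4,-22.7,11.8,85.4,71.7],
  [15.6,-6.4,-22.7,11.8,85.4,71.7],
], hand=0.65)

```text
time_s: 9.07
position: [0.5321, 0.2965, 0.2438]
tool_rot: [[0.767, 0.637, 0.073], [0.629, -0.725, -0.28], [-0.125, 0.26, -0.957]]
ft_force: [0.7, -1.4, -0.4]
grip_width: 0.0555
gripper_force: 0.0
```

```bash
python3 c.py
```

```text
[ 25.   30.2  59.9 -16.5  92.8  74.2] [0.532 0.296 0.244] [0.621 0.312 0.14 ]
t 9.07 row [-0.05, 0.16, -0.35] [5.5, 41.9, 34.8]
t 9.07 row [2.55, 0.65, 2.64] [5.5, 41.9, 34.8]
t 9.07 row [9.07, 1.88, 10.12] [5.5, 41.9, 34.8]
```

jog_arm([
  [0,0.2,-0.4,5.5,41.9,34.8],
  [0,0.2,-0.4,5.5,41.9,34.8],
  [0,0.2,-0.4,5.5,41.9,34.8],
  [0,0.2,-0.4,5.5,41.9,34.8],
  [0,0.2,-0.4,5.5,41.9,34.8],
  [0,0.2,-0.4,5.5,41.9,34.8],
  [0,0.2,-0.4,5.5,41.9,34.8],
  [0,0.2,-0.4,5.5,41.9,34.8],
])

```text
time_s: 9.73
position: [0.532, 0.2906, 0.2489]
tool_rot: [[0.755, 0.17, 0.634], [0.131, -0.986, 0.108], [0.643, 0.002, -0.766]]
ft_force: [0.1, -0.4, -0.1]
grip_width: 0.0559
gripper_force: 0.0
```

```bash
python3 c.py
```

```text
[ 20.4  14.5  93.1 -12.5  33.6 108.7] [0.532 0.291 0.249] [0.621 0.312 0.14 ]
t 9.73 row [0.03, -0.52, 0.17] [0.2, 0.0, -0.1]
t 9.73 row [0.03, -0.54, 4.17] [0.2, 0.0, -0.1]
t 9.73 row [0.03, -0.58, 14.17] [0.2, 0.0, -0.1]
```

jog_arm([
  [0,-0.3,2,0,0,0],
  [0,-0.3,4,0,0,0],
  [0,-0.3,4,0,0,0],
  [0,-0.3,4,0,0,0],
])

```text
time_s: 10.07
position: [0.5577, 0.2984, 0.2178]
tool_rot: [[0.757, 0.172, 0.63], [0.136, -0.985, 0.106], [0.639, 0.005, -0.769]]
ft_force: [-0.2, 0.3, 0.5]
grip_width: 0.0556
gripper_force: 0.0
```

```bash
python3 c.py
```

```text
[ 20.2  19.   92.1 -13.5  30.4 109.5] [0.558 0.298 0.218] [0.621 0.312 0.14 ]
t 10.07 row [-0.04, -0.18, -3.92] [0.3, 0.3, 0.1]
t 10.07 row [-0.02, -0.2, 0.08] [0.3, 0.3, 0.1]
t 10.07 row [0.03, -0.25, 10.08] [0.3, 0.3, 0.1]
```

jog_arm([
  [0,-0.2,2.5,0,0,0],
  [0,-0.2,5,0,0,0],
  [0,-0.2,7.5,0,0,0],
  [0,-0.2,9.5,0,0,0],
  [0,-0.2,10,0,0,0],
  [0,-0.2,10,0,0,0],
])

```text
time_s: 10.57
position: [0.6206, 0.3118, 0.1418]
tool_rot: [[0.756, 0.173, 0.631], [0.136, -0.985, 0.107], [0.64, 0.005, -0.768]]
ft_force: [-0.9, 0.1, 0.3]
grip_width: 0.0558
gripper_force: 0.0
```

```bash
python3 c.py;python3 - <<'E'
from h import *
for n in("scene","top"):
    cv2.imwrite(f"pics/{n}4.png",grab(n)["frame"][...,::-1])
a=cv2.imread("pics/scene4.png")[130:330,230:530];b=cv2.imread("pics/top4.png")[100:300,30:330]
cv2.imwrite("pics/b4.png",cv2.resize(np.vstack([a,b]),None,fx=1.5,fy=1.5))
E
```

```text
[ 19.2  29.7  88.6 -15.8  23.1 111.5] [0.621 0.312 0.142] [0.621 0.312 0.14 ]
t 10.57 row [-0.12, 0.09, -13.87] [0.2, 0.2, 0.2]
t 10.57 row [-0.1, 0.07, -9.87] [0.2, 0.2, 0.2]
t 10.57 row [-0.06, 0.03, 0.13] [0.2, 0.2, 0.2]
```

View pics/b4.png

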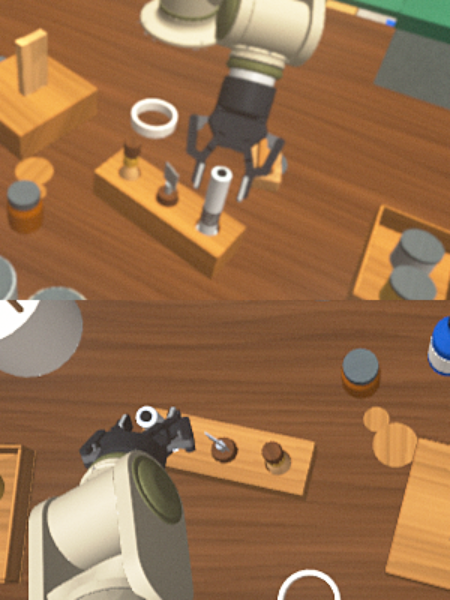

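jog_arm([
  [0,0,0,0,0,0],
  [0,0,0,0,0,0],
  [0,0,0,0,0,0],
  [0,0,0,0,0,0],
  [0,0,0,0,0,0],
  [0,0,0,0,0,0],
], hand=0, newtons=70)

```text
time_s: 11.17
position: [0.6211, 0.3126, 0.144]
tool_rot: [[0.753, 0.174, 0.634], [0.136, -0.985, 0.109], [0.643, 0.005, -0.766]]
ft_force: [-1.2, -1.8, 7.3]
grip_width: 0.0265
gripper_force: 68.6
```

jog_arm([
  [1.3,0,-1.55,0,0,0],
  [2.6,0,-3.1,0,0,0],
  [3.9,0,-4.65,0,0,0],
  [5.2,0,-6.2,0,0,0],
  [6.5,0,-7.75,0,0,0],
  [7.7,0,-9.2,0,0,0],
  [9,0,-10.7,0,0,0],
  [9,0,-10.7,0,0,0],
])

```text
time_s: 11.83
position: [0.6217, 0.3137, 0.2869]
tool_rot: [[0.751, 0.174, 0.637], [0.135, -0.985, 0.11], [0.646, 0.003, -0.763]]
ft_force: [0.8, 0.2, -0.9]
grip_width: 0.0266
gripper_force: 69.2
```

```bash
cat > d.py <<'E'
from h import *
# torch in tool frame at grasp: lens at (.609,.309,.015), axis up
Rg=np.array([[0.753,0.174,0.634],[0.136,-0.985,0.109],[0.643,0.005,-0.766]]);pg=np.array([.6211,.3126,.144])
tz=Rg.T@np.array([0,0,1.]);lp=Rg.T@(np.array([.610,.310,.016])-pg)
C=np.array([.493,-.110,.130])
def final(baz,dist,el=0,z=None):
    # torch tail direction azimuth baz, tail elevation el
    b,e=np.radians([baz,el]);t=np.array([np.cos(b)*np.cos(e),np.sin(b)*np.cos(e),np.sin(e)])
    lat=np.array([np.sin(b),-np.cos(b),0])  # tool y
    A=np.c_[t,lat,np.cross(t,lat)];ty=np.array([0,1,0]);ty=ty-tz*tz[1];ty/=np.linalg.norm(ty)
    B=np.c_[tz,ty,np.cross(tz,ty)];Rt=A@B.T
    lens=C+dist*t
    return lens-Rt@lp,Rt
if __name__=="__main__":
    o=env.observe();print(o["q"].round(1),o["position"].round(3),"lens",(o["position"]+o["tool_rot"]@lp).round(3),"tail",(o["tool_rot"]@tz).round(2))
    for a in ((75,.14,0),(75,.14,15)):
        p,Rt=final(*a);print(a,p.round(3),Rt[:,2].round(2));go(p+[0,0,.06],Rt);go(p,Rt)
E
python3 d.py
```

```text
[ 19.4  21.   76.6  -9.1  42.9 103.7] [0.622 0.314 0.287] lens [0.611 0.311 0.159] tail [-0. -0.  1.]
(75, 0.14, 0) [0.562 0.149 0.119] [-0.19 -0.74 -0.64]
t 11.83 row [-13.73, 15.13, 2.63] [-5.9, -79.4, -71.5]
t 11.83 row [-17.6, 15.11, 7.21] [-5.9, -79.4, -71.5]
(75, 0.14, 15) [0.56  0.143 0.188] [-0.14 -0.55 -0.82]
t 11.83 row [-9.42, 15.71, -2.86] [3.3, -66.3, -69.6]
t 11.83 row [-13.3, 15.69, 1.72] [3.3, -66.3, -69.6]
```

```bash
cat > e.py <<'E'
from d import *
o=env.observe();L=o["position"]+o["tool_rot"]@lp;t=o["tool_rot"]@tz
print(o["q"].round(1),o["position"].round(3),"lens",L.round(3),"tail",t.round(2))
v=C-L;print("along",(-v@t).round(3),"off",np.linalg.norm(v-(v@t)*t).round(4))
p,Rt=final(100,.12,10);print(p.round(3),Rt[:,2].round(2));go(p+[0,0,.09],Rt);go(p,Rt)
E
python3 e.py
```

```text
[ 19.4  21.   76.6  -9.1  42.9 103.7] [0.622 0.314 0.287] lens [0.611 0.311 0.159] tail [-0. -0.  1.]
along 0.027 off 0.4377
[0.45  0.132 0.162] [ 0.12 -0.63 -0.77]
t 11.83 row [-17.64, 14.84, -10.28] [0.3, -61.8, -96.5]
t 11.83 row [-23.46, 14.81, -3.41] [0.3, -61.8, -96.5]
```

jog_arm([
  [-17.6,14.8,-10.3,0.3,-61.8,-96.5],
  [-17.6,14.8,-10.3,0.3,-61.8,-96.5],
  [-17.6,14.8,-10.3,0.3,-61.8,-96.5],
  [-17.6,14.8,-10.3,0.3,-61.8,-96.5],
  [-17.6,14.8,-10.3,0.3,-61.8,-96.5],
  [-17.6,14.8,-10.3,0.3,-61.8,-96.5],
  [-17.6,14.8,-10.3,0.3,-61.8,-96.5],
  [-17.6,14.8,-10.3,0.3,-61.8,-96.5],
])

```text
time_s: 12.5
position: [0.4469, 0.1305, 0.2484]
tool_rot: [[0.57, 0.787, 0.236], [0.822, -0.542, -0.176], [-0.01, 0.294, -0.956]]
ft_force: [-0.4, -0.5, -1.1]
grip_width: 0.0269
gripper_force: 69.5
```

```bash
python3 e.py
```

```text
[  8.4   8.8  91.9 -13.   67.6  46.8] [0.447 0.131 0.248] lens [0.416 0.04  0.163] tail [0.19 0.66 0.73]
along 0.108 off 0.133
[0.45  0.132 0.162] [ 0.12 -0.63 -0.77]
t 12.5 row [0.31, 0.21, -0.3] [-0.3, -30.4, -47.9]
t 12.5 row [0.4, -2.43, 8.3] [-0.3, -30.4, -47.9]
```

jog_arm([
  [0.3,0.2,-0.3,-0.3,-30.4,-47.9],
  [0.3,0.2,-0.3,-0.3,-30.4,-47.9],
  [0.3,0.2,-0.3,-0.3,-30.4,-47.9],
  [0.3,0.2,-0.3,-0.3,-30.4,-47.9],
  [0.3,0.2,-0.3,-0.3,-30.4,-47.9],
  [0.3,0.2,-0.3,-0.3,-30.4,-47.9],
  [0.3,0.2,-0.3,-0.3,-30.4,-47.9],
  [0.3,0.2,-0.3,-0.3,-30.4,-47.9],
])

```text
time_s: 13.17
position: [0.4512, 0.1344, 0.2514]
tool_rot: [[-0.139, 0.983, 0.118], [0.753, 0.182, -0.632], [-0.643, 0.001, -0.766]]
ft_force: [0.3, -0.3, -1.0]
grip_width: 0.0261
gripper_force: 69.6
```

```bash
python3 e.py
```

```text
[ 22.   20.3  83.8 -39.1  86.5  17.8] [0.451 0.134 0.251] lens [0.474 0.008 0.24 ] tail [-0.17  0.97  0.17]
along 0.137 off 0.088
[0.45  0.132 0.162] [ 0.12 -0.63 -0.77]
t 13.17 row [-0.16, -0.19, 0.07] [0.1, 0.0, 0.1]
t 13.17 row [5.63, -0.2, 6.97] [0.1, 0.0, 0.1]
```

Lower, then verify the torch's true axis in the images.

jog_arm([
  [1.5,0,1.8,0,0,0],
  [3,-0.1,3.6,0,0,0],
  [4.5,-0.1,5.4,0,0,0],
  [5.6,-0.1,6.9,0,0,0],
  [5.6,-0.1,6.9,0,0,0],
  [5.6,-0.1,6.9,0,0,0],
])

```text
time_s: 13.67
position: [0.4506, 0.1328, 0.163]
tool_rot: [[-0.134, 0.984, 0.116], [0.756, 0.178, -0.63], [-0.641, 0.003, -0.768]]
ft_force: [-0.3, -0.2, -1.0]
grip_width: 0.0261
gripper_force: 69.6
```

```bash
python3 e.py; sed -i 's/3.png/5.png/g' meas.py; python3 meas.py; python3 - <<'E'
from h import *
for n in("scene","top"):
    im=grab(n);P=cloud(im)
    for r in env.regions_of(n,"torch")[:1]:
        Q=P[r["pixels"]&(im["depth"]>0)];Q=Q[np.linalg.norm(Q-np.median(Q,0),axis=1)<.12]
        u,s,vt=np.linalg.svd(Q-Q.mean(0),full_matrices=False);k=(Q-Q.mean(0))@vt[0]
        print(n,r["score"],len(Q),vt[0].round(3),(Q.mean(0)+k.min()*vt[0]).round(3),(Q.mean(0)+k.max()*vt[0]).round(3))
E
```

```text
[ 21.8  26.   91.2 -40.3  76.2  26.4] [0.451 0.133 0.163] lens [0.473 0.007 0.152] tail [-0.17  0.97  0.18]
along 0.12 off 0.001
[0.45  0.132 0.162] [ 0.12 -0.63 -0.77]
t 13.67 row [-5.71, -0.08, -6.81] [0.1, -0.1, -0.1]
t 13.67 row [0.05, -0.11, 0.1] [0.1, -0.1, -0.1]
scene 0.9 797 [[0.47, -0.124, 0.07], [0.505, -0.102, 0.138], [0.527, -0.092, 0.19]]
 plane n [-0.246 -0.969 -0.005] inl 557 mid [ 0.499 -0.1    0.133] long [ 0.019 -0.01   1.   ]
top 0.96 581 [[0.461, -0.12, 0.105], [0.489, -0.104, 0.188], [0.52, -0.092, 0.192]]
 plane n [-0.01  -0.021  1.   ] inl 304 mid [ 0.492 -0.107  0.189] long [-0.966  0.257 -0.004]
scene 0.62 507 [ 0.198 -0.966 -0.169] [0.459 0.145 0.184] [0.487 0.009 0.16 ]
top 0.89 1333 [-0.178  0.969  0.17 ] [0.473 0.006 0.163] [0.443 0.168 0.192]
```

View pics/b5.png

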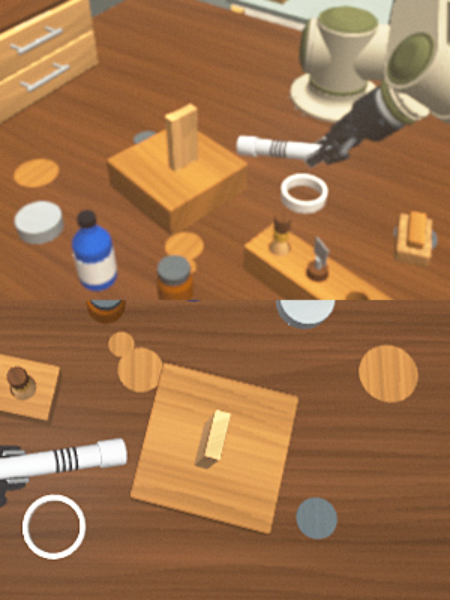

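jog_arm([
  [0,0,0,0,0,0],
  [0,0,0,0,0,0],
  [0,0,0,0,0,0],
  [0,0,0,0,0,0],
])

```text
time_s: 14.4
position: [0.4511, 0.1329, 0.1638]
tool_rot: [[-0.132, 0.984, 0.118], [0.757, 0.177, -0.629], [-0.64, 0.006, -0.768]]
ft_force: [-0.3, -0.2, -1.6]
grip_width: 0.0264
gripper_force: 69.6
```

```bash
python3 -c "
from rig import env
print(env.close_job())"
```

```text
the job is handed in; nothing more can be done
None
```

The job is handed in (no verdict was returned): the sample stands upright and untouched on the riser, and the gripped torch shines at the middle of its broad face from about 12 cm, roughly 10° off level and 27° off square.

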